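# Free the safety catch and open the desk cupboard

## Task

The desk-top cupboard stands ajar, held by the sprung safety hook behind its door. Reach down through the gap between the door and the cupboard, press the hook down until it lets go and swing the door wide open, about square to the cupboard's front, then leave it standing open. Leave the book, mug, tape roll and stapler alone.

Things in the scene. Friction and masses are not known exactly. Their poses are not given: they have to be found in the camera images.
- cupboard: Grey fixed box full of files, 250 mm wide, 200 deep, 200 high. Origin: centre of underside. Own x: from open front to back; y: along the front towards the hinge; z up. Front plane x = -100 mm. It faces roughly the robot's right (-y), turned up to 0.43 rad, hinge at the end nearer the robot. The top ends flush at the front; under that edge hangs a lip 6 mm thick, its underside 179 above the desk.
- door (a joint): Door angle, rad: 0 shut, limit 1.9; the hook stops it at about 0.26. Grey panel 244 mm wide, 14 thick, top edge 200 above the desk, bar handle outside. Hinge is vertical, slightly stiff (0.08 N m): it stays where left. It swings outwards: a point of its inner face, r from the hinge, lies at cupboard x = -100 - r sin(angle), y = 122 - r cos(angle) mm.
- door_hinge (a point): Point on the door's vertical hinge line, in the plane of its inner face, 200 mm above the desk (cupboard x = -100, y = 122 mm). Its frame turns with the door: own x square to the door's inner face, pointing to the cupboard's inside; own y from free edge to hinge; z up.
- hook_pad (a point): Where to press: upper face of the flat hook arm (white plastic strip 34 mm wide, 72 long, square to the door), 28 mm from the door's inner face, 190 from the hinge line, 176 above the desk (24 below the top). Turns with the door, does not sink with the hook. Axes as door_hinge. The gap from door to cupboard front is 41 to 48 wide here; the hook's root takes 5 of it at the door.
- hook (a joint): Angle the hook is pressed down, rad: 0 up, limit 0.6. Sprung, pivots at the door's inner face 190 mm above the desk. A 14 mm high tooth, 62 to 72 from the door, stands behind the cupboard's lip and passes under it from about 0.2 rad: about 6 mm and 5 N at the pad (10 mm is safe). Keep it down while pushing the door out: from a door angle of 0.42 the tooth is clear of the lip.
- book: Yellow closed book 90 x 170 x 28 mm lying on the rear half of the cupboard's top. Leave alone. Origin: centre of underside.
- mug: Green mug, 80 mm wide, 95 mm high, on the desk. Leave alone. Origin: centre of underside.
- tape: Blue tape roll lying flat, 100 mm wide, 24 mm high. Leave alone. Origin: centre of underside.
- stapler: Black stapler, 140 x 36 mm, 48 mm high. Leave alone. Origin: centre of underside.

How it is judged (in metres and radians):
On the way:
1. the hook is pressed down while the door is still ajar (value of joint hook above 0.17 rad and value of joint door below 0.35 rad), for 0.05 s.
At the end, for the whole second after the job is handed in: The door stands open by more than 1.2 rad (about 70 degrees), at rest, with the hook sprung back up (under 0.06 rad) (value of joint door above 1.2 rad and velocity of joint door between -0.05 and 0.05 rad/s and value of joint hook below 0.06 rad); the robot touches nothing.
It fails at once if a bystander (book, mug, tape roll, stapler) is moved by more than 20 mm (distance of any of book, mug, tape, stapler from where it was at the start of the episode above 0.02 m).
It also fails if it takes over 35 s, if anything falls off the work surface, if the arm or the gripper's body presses on something with over 40 N, if the wrist force passes 120 N, or if a joint passes its speed limit or range.

## Robot

A 6-joint arm with a two-finger parallel gripper is mounted at the origin on the work surface. World frame = base frame: x ahead of the robot, y to its left, z up, the work surface at z = 0. Lengths are in mm, angles in rad, forces in N, time in s.
With the tool pointing down it reaches from about 325 to 875 mm from the base axis. Payload 4.4 kg.
Tool frame: the origin (TCP) lies on the centre line of the jaws, within the pads' length; the fingertips stand ahead of it and the grasp point (between the pads) lies 6 mm ahead of it (ctrl.tcp_to_tips is the z of the fingertips in the tool frame, in mm); z points along the fingers, y is the direction in which the jaws open and shut (so a half turn about z gives the same grasp; the last joint's range is limited). The gripper opens to 85 mm and grips with 20 to 120 N. Pads are 22 mm wide; open, the fingers measure 114 mm over their backs; the gripper's body (76 mm by 85 mm) begins 54 mm behind the grasp point. The pads swing forward as they close: fully open they stand 13 mm farther back than shut.
Start: joints at [-1.349, 0.207, 1.542, -0, 1.393, -0.15], TCP at [208.881, -535.72, 256.282] pointing down, gripper open.
Joint ranges: [-2.73, 2.73], [-0.86, 2.22], [0.23, 2.46], [-1.11, 4.25], [0.08, 2.63], [-2.82, 2.82]. Speed limits (rad/s): [2.79, 2.79, 3.14, 3.14, 3.14, 3.14].

## Interface

Orientations are given as a 3x3 rotation matrix whose columns are the frame's x, y, z axes.
In Python, from plant import ctrl, sensors, optics gives the robot as it stands. Calls block until the motion is done:
- ctrl.move_ptp(position, orientation): joint-space move of the TCP to a pose.
- ctrl.move_l(position, rot=None, vel=150, threshold=None): straight line of the TCP; rot=None keeps the orientation; vel is the mean speed in mm/s. With threshold (N) it stops when the force on the tool has changed by that much, and returns True; else False.
- ctrl.set_joints(angles): joint-space move.
- ctrl.gripper_to(opening, force=None): finger opening in mm; force is the grip in N (None keeps the last); returns when the fingers have stopped.
- ctrl.hold(seconds).
- ctrl.solve_ik(position, orientation): joint angles nearest the present ones, or None.
- sensors.read_state(): the state.
- optics.grab_frame(name): name is "side" or "top" or "wrist"; returns (picture, depth): 420x560x3 uint8, red, green, blue; 420x560 float32, mm along the optical axis (not along the pixel's ray), 0 where there is no reading.
- optics.camera_params(name): a dict with "mtx" (3x3 intrinsics, pixels), "k1" (the pictures are not rectified: a ray, as slopes to the right and down, at radius r is drawn at 1 + k1 r^2 times it, then the intrinsics apply), "R" (3x3) and "t" (3): a world point X has camera coordinates R X + t; the wrist camera has in their place "T_tool_cam" (4x4, takes a point from camera to tool coordinates, whose origin is the TCP and whose axes are the flange's). Camera axes: x right, y down, z forward; pixel columns grow to the right and rows downward; lengths in mm; the calibration is good to about 2 mm. A picture is of the moment at which its call begins: read the wrist's pose just before it. camera_params takes no time and is no camera call.
A pose or a line that the arm cannot do raises ctrl.MotionError and nothing moves.
- ctrl.finish_job(): hands the job in, once; it reports no verdict.
The state is a dict: "t": time; "q": joint angles; "qvel": joint speeds; "tau": joint torques, N m; "eef_pos": TCP position; "eef_rot": TCP orientation; "force": force on the tool from outside, world axes, zero at the start; "wrist_torque": the same for the moment, N m; "grip_width": finger opening in mm.
Only numpy, scipy, OpenCV 4.12 (cv2) and the standard library are available. Lean on these libraries where they do the work, as an engineer would, in place of code of your own. Each camera call takes 0.05 s, during which the arm holds its last target. There are 200 camera calls.

## Working session

There is one attempt and no reset: what is moved stays moved. The work goes in short steps, each a Python script; the robot and the scene stay as the last script left them, time stands still between calls to the robot, and variables do not carry over. Pictures are saved under pics/ and viewed, about 8 in all and at most 12, crops included, and the job is handed in when it is done.

```bash
mkdir -p pics; cat > h.py <<'E'
import numpy as np, cv2
from plant import ctrl, sensors, optics
def cloud(name):
    s=sensors.read_state(); im,d=optics.grab_frame(name); p=optics.camera_params(name)
    K=np.array(p["mtx"]); v,u=np.mgrid[:420,:560].astype(float)
    k=float(p["k1"])
    pts=cv2.undistortPoints(np.stack([u.ravel(),v.ravel()],1)[:,None],K,np.array([k,0,0,0.]))[:,0].reshape(420,560,2)
    C=np.dstack([pts[...,0]*d,pts[...,1]*d,d]).reshape(-1,3)
    if name=="wrist":
        T=np.array(p["T_tool_cam"]); C=C@T[:3,:3].T+T[:3,3]
        W=C@np.array(s["eef_rot"]).T+np.array(s["eef_pos"])
    else: W=(C-np.array(p["t"]))@np.array(p["R"])
    W=W.reshape(420,560,3); W[d==0]=np.nan
    return im,W
E
python3 - <<'E'
from h import *
for n in ("top","side"):
    im,W=cloud(n); cv2.imwrite(f"pics/{n}.png",im[...,::-1]); np.savez(f"{n}.npz",im=im,W=W)
s=sensors.read_state();print(s["t"],s["eef_rot"],ctrl.tcp_to_tips)
E
```

```text
0.1 [[ 9.31685605e-01  3.63265347e-01 -4.69926928e-04]
 [ 3.63265518e-01 -9.31683377e-01  2.06114855e-03]
 [ 3.10920734e-04 -2.09105068e-03 -9.99997765e-01]] 25.0
```

View pics/top.png

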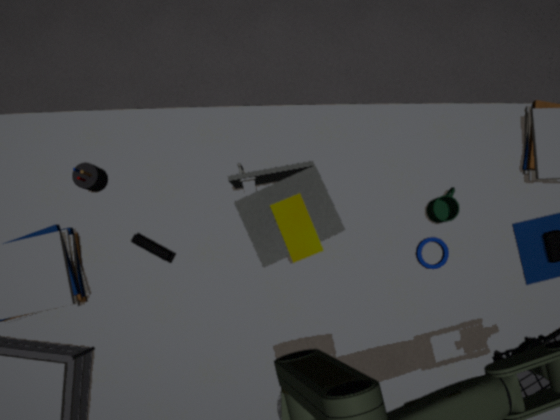

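View pics/side.png

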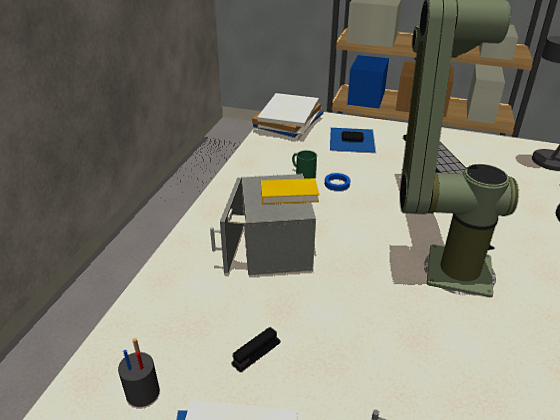

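The top view shows the grey cupboard top with corners near (235,203), (313,163), (345,230) and (263,266). The door strip runs from the hinge (313,163) to the free edge (228,178), and the white/black hook is near (248,182). The side view agrees: the door is ajar and the handle is outside.

```bash
python3 - <<'E'
import numpy as np, cv2
f=np.load("top.npz");W=f["W"];im=f["im"].astype(int)
z=W[...,2]
m=(z>188)&(z<245); m[:, :215]=0; m[:,360:]=0; m[:140]=0; m[275:]=0
print(m.sum(), np.nanmedian(z[m]))
# colours
for r in range(170,190,2): print(r,[(int(z[r,c]) if z[r,c]==z[r,c] else 0) for c in range(228,262,2)])
top=m.copy().astype(np.uint8)
n,l,st,ce=cv2.connectedComponentsWithStats(top,connectivity=4)
for i in range(1,n):
    if st[i,4]<40: continue
    P=W[l==i]; 
    r=cv2.minAreaRect(P[:,:2].astype(np.float32)); print(st[i],np.median(P[:,2]),r,cv2.boxPoints(r).round(1).tolist())
E
```

```text
7285 201.13266862922305
170 [2, -4, 2, -5, -3, -5, 145, 70, -6, -11, 0, -2, 4, -4, 3, -1, -2]
172 [3, -6, 0, -1, -2, -1, 142, 68, -2, -1, -2, 197, 200, 201, 200, 198, 199]
174 [-5, 0, -1, 7, 0, 197, 201, 207, 199, 198, 202, 193, 198, 199, 195, 192, 192]
176 [197, 197, 195, 199, 200, 203, 201, 197, 202, 203, 205, 202, 197, 201, 197, 191, 176]
178 [204, 201, 203, 200, 202, 206, 200, 203, 194, 191, 192, 192, 192, 192, 156, 149, 147]
180 [201, 195, 200, 188, 186, 176, 193, 195, 195, 190, 193, 169, 173, 176, 120, 110, 103]
182 [-4, 169, 165, 155, 150, 142, 133, 132, 178, 178, 177, 173, 165, 170, 80, 72, 62]
184 [-5, 2, 0, 125, 116, 102, 96, 86, 170, 175, 172, 177, 177, 173, 36, 26, 20]
186 [-1, 0, 0, 83, 75, 56, 55, 50, 180, 178, 167, 170, 170, 174, 4, -1, -1]
188 [0, 2, -3, 1, 14, 10, 19, -4, 178, 171, 176, 187, 176, 175, 10, 0, 6]
[ 228  161  118  107 7285] 201.13266862922305 ((598.71240234375, 69.43338012695312), (298.1426696777344, 251.0426788330078), 23.286109924316406) [[412.20001220703125, 125.80000305175781], [511.3999938964844, -104.80000305175781], [785.2999877929688, 13.100000381469727], [686.0, 243.6999969482422]]
```

```bash
cat > fit.py <<'E'
from h import *
f=np.load("top.npz");W=f["W"]
p=optics.camera_params("top");K=np.array(p["mtx"]);R=np.array(p["R"]);t=np.array(p["t"])
def ray(u,v,z):
    uv=cv2.undistortPoints(np.array([[[u,v]]],float),K,np.array([float(p["k1"]),0,0,0]))[0,0]
    d=R.T@np.r_[uv,1];c=-R.T@t;return c+d*(z-c[2])/d[2]
z=W[...,2];m=(z>185)&(z<245)
front=[];door=[];inner=[];back=[]
def line(P):
    P=np.array(P)[:,:2].astype(np.float32);vx,vy,x,y=cv2.fitLine(P,cv2.DIST_HUBER,0,.01,.01).ravel()
    d=np.array([vx,vy]);n=np.array([-vy,vx]);r=(P-[x,y])@n
    return np.array([x,y]),d,r.std()
for c in range(240,300):
    col=np.where(m[:275,c]&(np.arange(275)>140))[0]
    g=np.where(np.diff(col)>3)[0]
    door.append(ray(c,col[0]-.5,200))
    if len(g): front.append(ray(c,col[g[-1]+1]-.5,200))
for r in range(210,255):
    row=np.where(m[r,225:360])[0]+225
    back.append(ray(row[0]-.5,r,200))   # far (non-hinge) side end
hinge=[ray(np.where(m[r,225:360])[0][-1]+225.5,r,200) for r in range(175,222)]
for n,P in dict(front=front,doorouter=door,farside=back,hingeside=hinge).items():
    o,d,s=line(P);print(n,len(P),o.round(1),np.arctan2(d[1],d[0]).round(3),s.round(2))
for uv in ((235,203),(313,163),(345,230),(263,266)): print(uv,ray(*uv,200).round(1))
E
python3 fit.py
```

```text
front 60 [662.6 114. ] -1.159 0.74
doorouter 60 [711.4 112.1] -1.408 0.8
farside 45 [534.  177.8] 0.409 0.74
hingeside 47 [624.5 -55.3] 0.411 0.73
(235, 203) [615.6 210.4 200. ]
(313, 163) [724.   -8.6 200. ]
(345, 230) [535.3 -93.3 200. ]
(263, 266) [440.  134.9 200. ]
```

```bash
python3 - <<'E'
from h import *
for n in ("top","side"):
    p=optics.camera_params(n);R=np.array(p["R"]);t=np.array(p["t"]);K=np.array(p["mtx"])
    print(n,R.round(3).tolist(),t.round(0),"cam",(-R.T@t).round(0),K.round(0).tolist(),p["k1"])
    P=np.array([[208.9,-535.7,256],[0,0,0],[0,0,200],[724,-8.6,200],[615,210,200]],float)
    print(cv2.projectPoints(P,cv2.Rodrigues(R)[0],t,K,np.array([p["k1"],0,0,0.]))[0][:,0].round(0).tolist())
    W=np.load(n+".npz")["W"]
    for c in ((300,185),(280,205),(460,260),(320,375),(245,200)): print(c,W[c[1],c[0]].round(0))
E
```

```text
top [[-0.017, -1.0, -0.009], [-0.997, 0.017, -0.077], [0.078, 0.008, -0.997]] [  77.  603. 1668.] cam [ 473.   54. 1711.] [[547.0, 0.0, 287.0], [0.0, 547.0, 211.0], [0.0, 0.0, 1.0]] -0.11964165574375975
[[513.0, 347.0], [312.0, 406.0], [315.0, 425.0], [313.0, 163.0], [235.0, 203.0]]
(300, 185) [663.  29. 198.]
(280, 205) [605.  85. 228.]
(460, 260) [ 442. -476.   -4.]
(320, 375) [221.   1. 572.]
(245, 200) [624. 182. 200.]
side [[-0.956, -0.294, 0.006], [-0.173, 0.548, -0.819], [0.238, -0.783, -0.574]] [ 561.  185. 1538.] cam [ 202. 1268. 1031.] [[498.0, 0.0, 278.0], [0.0, 498.0, 211.0], [0.0, 0.0, 1.0]] -0.058222144313426975
[[417.0, 117.0], [458.0, 271.0], [473.0, 218.0], [239.0, 177.0], [247.0, 222.0]]
(300, 185) [513.  22. 229.]
(280, 205) [552.  99. 198.]
(460, 260) [13. 57. 87.]
(320, 375) [324. 505.   2.]
(245, 200) [657. 113. 203.]
```

The image and calibration checks agree: the depth gives 200 mm at the cupboard top, the width comes out at 250, the door is 14.3 thick and the door angle is 0.25. In these measurements the cupboard faces +x, turned +0.41, not -y as the text says. The base and TCP project where the picture shows them, so I trust the images. Next I go above the pad and take a close look.

```bash
cat >> h.py <<'E'
YAW=0.411; H=np.array([717.2,-11.6])
def axes(a):
    n=YAW-a; out=np.array([np.cos(n),np.sin(n)]); along=np.array([-np.sin(n),np.cos(n)])
    return out,along            # outward normal, hinge->free edge
def pose(a,r,s,tipz):
    """TCP pose: finger centre r from hinge, s inside the inner face, tips at tipz"""
    out,al=axes(a); xy=H+r*al-s*out
    x=np.r_[-out,0]; z=np.array([0,0,-1.]); R=np.column_stack([x,np.cross(z,x),z])
    return np.r_[xy,tipz+ctrl.tcp_to_tips],R
E
python3 - <<'E'
from h import *
ctrl.gripper_to(0)
s=sensors.read_state();p=np.array(s["eef_pos"]);p[2]=400
ctrl.move_l(p,vel=250)
P,R=pose(.25,190,25,300);print(P,ctrl.solve_ik(P,R))
ctrl.move_ptp(P,R)
s=sensors.read_state();print(s["t"],s["q"],s["eef_pos"],s["grip_width"],s["force"])
im,W=cloud("wrist");cv2.imwrite("pics/w1.png",im[...,::-1]);np.savez("wrist.npz",im=im,W=W)
E
```

```text
[662.06529594 171.93518575 325.        ] [ 1.27728075e-01  4.00651737e-01  1.15329141e+00 -4.44089210e-16
  1.58764951e+00 -1.60406825e+00]
4.55 [ 1.26116627e-01  4.00432244e-01  1.15321267e+00 -3.10496246e-04
  1.58766317e+00 -1.60400366e+00] [662.36910465 170.78051417 325.18841658] 0.047314063144418744 [-0.153819   -0.24194177 -0.40206142]
```

View pics/w1.png

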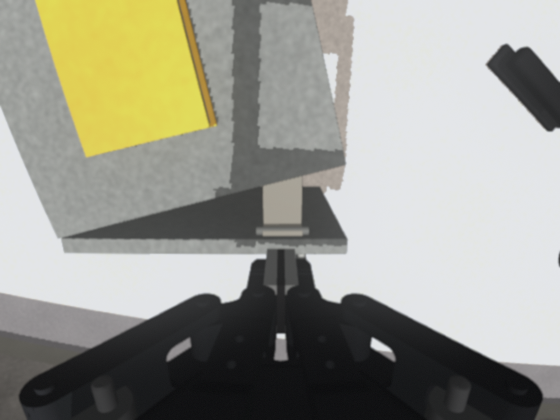

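The wrist view shows the white hook arm at columns 263–302, rows 178–226, its root pin at row 231, the door's top strip at rows 238–252, and the cupboard front edge from (345,163) to (62,237). I'll check these in the door frame.

```bash
python3 - <<'E'
from h import *
W=np.load("wrist.npz")["W"]; o,al=axes(.25)
def df(u,v): p=W[v,u]; d=p[:2]-H; return np.r_[d@al,-d@o,p[2]].round(1)   # r, s, z
for n,u,v in [("hookL",266,205),("hookR",299,205),("hook far",282,188),("pin",282,231),("inner edge",110,240),("inner edge",330,240),("outer",110,251),("outer",240,251),("free end",344,246),("hinge end",66,246),("front",341,160),("front",230,188),("front",80,229)]: print(n,df(u,v))
E
```

```text
hookL [176.3  19.2 175.3]
hookR [205.1  19.6 176.6]
hook far [190.3  34.6 175.9]
pin [190.2   1.8 193.4]
inner edge [ 45.4  -4.  200. ]
inner edge [229.7  -3.7 200. ]
outer [ 43.8 -14.1 200.1]
outer [155.4 -12.8 201.3]
free end [241.5  -8.8 200.6]
hinge end [  4.5  -9.9 200.2]
front [235.4  62.2 199.9]
front [149.5  40.4 200.2]
front [ 20.4   5.7 200. ]
```

The wrist view agrees to 1–2 mm with the pad at r = 190 and z = 176. I'll go down and press.

```bash
python3 - <<'E'
from h import *
def rep(m):
    s=sensors.read_state();p=np.array(s["eef_pos"]);d=p[:2]-H;o,al=axes(.25)
    print(m,round(s["t"],2),"r,s",(d@al).round(1),(-d@o).round(1),"tip",round(p[2]-ctrl.tcp_to_tips,1),"F",np.round(s["force"],1))
P,R=pose(.25,190,26,215); ctrl.move_l(P,R,vel=150); rep("above")
P,R=pose(.25,190,26,186)
hit=ctrl.move_l(P,R,vel=60,threshold=8); rep(f"in gap {hit}")
if not hit:
    P,R=pose(.25,190,26,166.5)
    hit=ctrl.move_l(P,R,vel=25,threshold=20); rep(f"pressed {hit}")
    ctrl.hold(.15); rep("held")
E
```

```text
above 5.32 r,s 189.9 25.4 tip 216.0 F [ 0.3 -0.4  0.5]
in gap False 5.95 r,s 190.0 26.1 tip 185.6 F [ 0.2  0.4 -0.3]
pressed False 6.88 r,s 189.8 23.8 tip 170.2 F [-0.5 -0.7  9.8]
held 7.03 r,s 189.8 23.8 tip 170.1 F [-0.8 -0.9  9.5]
```

```bash
python3 - <<'E'
from h import *
P,R=pose(.25,190,26,162)
print(ctrl.move_l(P,R,vel=25,threshold=20)); ctrl.hold(.1)
s=sensors.read_state();p=np.array(s["eef_pos"]);d=p[:2]-H;o,al=axes(.25)
print(s["t"],d@al,-d@o,p[2]-25,s["force"])
im,W=cloud("wrist");cv2.imwrite("pics/w2.png",im[...,::-1]);np.savez("wrist2.npz",im=im,W=W)
E
```

```text
False
7.4667 189.7676535037745 22.158932056492635 168.26295821831772 [-0.58669252  0.15932425 14.9792408 ]
```

View pics/w2.png

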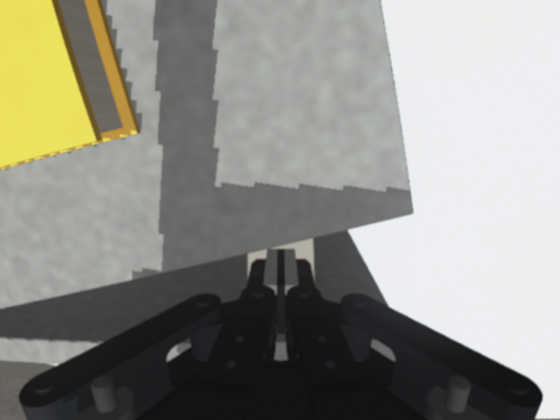

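The hook arm is still visible at columns 248–313, rows 240–260, under the closed fingers. I'll read its slope from the depth.

```bash
python3 - <<'E'
from h import *
W=np.load("wrist2.npz")["W"]; o,al=axes(.25)
for c in ((250,256),(301,312)):
  for v in range(244,284,3):
    p=np.nanmedian(W[v,c[0]:c[1]],0);d=p[:2]-H;print(c,v,(d@al).round(1),(-d@o).round(1),p[2].round(1))
E
```

```text
(250, 256) 244 179.5 47.2 200.1
(250, 256) 247 179.5 46.0 200.1
(250, 256) 250 179.5 44.6 200.0
(250, 256) 253 175.8 25.8 163.4
(250, 256) 256 175.8 24.4 163.7
(250, 256) 259 175.8 23.0 164.7
(250, 256) 262 177.2 28.4 178.0
(250, 256) 265 177.5 28.7 181.4
(250, 256) 268 177.7 28.7 184.5
(250, 256) 271 178.0 29.0 187.7
(250, 256) 274 178.2 28.8 190.1
(250, 256) 277 178.4 28.7 192.4
(250, 256) 280 178.6 29.0 195.2
(250, 256) 283 178.8 28.7 197.3
(301, 312) 244 202.9 30.0 161.4
(301, 312) 247 203.0 28.5 161.6
(301, 312) 250 203.0 27.0 162.5
(301, 312) 253 203.0 25.5 162.8
(301, 312) 256 203.0 24.4 163.6
(301, 312) 259 202.0 28.3 175.1
(301, 312) 262 201.7 28.5 178.7
(301, 312) 265 201.2 28.8 182.0
(301, 312) 268 201.3 28.7 184.3
(301, 312) 271 201.0 28.8 187.4
(301, 312) 274 200.9 28.8 190.2
(301, 312) 277 200.6 29.0 192.8
(301, 312) 280 200.5 29.0 195.5
(301, 312) 283 200.3 28.8 197.3
```

The hook arm reads z≈163 at s=25, a slope of about 0.4 rad, so the hook is well past release (13 mm of sink). I'll swing the door out while holding it down.

```bash
python3 - <<'E'
from h import *
for a in np.arange(.32,.80,.09):
    P,R=pose(a,190,24,163.5)
    hit=ctrl.move_l(P,R,vel=70,threshold=22)
    s=sensors.read_state();p=np.array(s["eef_pos"]);o,al=axes(a);d=p[:2]-H
    print(round(a,2),hit,round(s["t"],2),(d@al).round(1),(-d@o).round(1),(p[2]-25).round(1),np.round(s["force"],1))
    if hit: break
im,W=cloud("wrist");cv2.imwrite("pics/w3.png",im[...,::-1]);np.savez("wrist3.npz",im=im,W=W)
im,W=cloud("top");np.savez("top2.npz",im=im,W=W);cv2.imwrite("pics/top2.png",im[...,::-1])
E
```

```text
0.32 False 7.89 190.1 20.3 169.0 [ 0.6  0.5 12.9]
0.41 False 8.29 190.3 20.3 169.1 [ 0.6  0.8 12.7]
0.5 False 8.69 190.5 20.4 169.2 [ 2.3 -0.4 13.3]
0.59 False 9.09 190.7 20.5 169.3 [ 0.4 -1.2 12. ]
0.68 False 9.49 190.8 20.6 169.3 [-1.  -1.1 12.6]
0.77 False 9.89 191.0 20.7 169.4 [-1.2 -0.8 12.5]
```

View pics/w3.png

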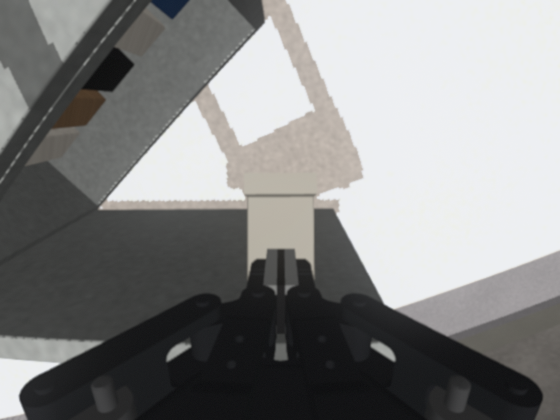

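The tooth is free and the door has followed to about 0.77 rad. I'll lift off so the hook springs back, then push the inner face closer to the hinge.

```bash
python3 - <<'E'
from h import *
def go(a,r,s,z,vel,th=None):
    P,R=pose(a,r,s,z); hit=ctrl.move_l(P,R,vel=vel,threshold=th)
    st=sensors.read_state();p=np.array(st["eef_pos"]);o,al=axes(a);d=p[:2]-H
    print(round(a,2),hit,round(st["t"],2),(d@al).round(1),(-d@o).round(1),(p[2]-25).round(1),np.round(st["force"],1)); return hit
P,R=pose(1.5,105,9,150);print(ctrl.solve_ik(P,R))
go(.77,190,26,190,60); go(.77,190,32,222,120)
go(.77,105,35,222,150); 
if not go(.77,105,35,150,120,10):
    go(.77,105,14,150,60,12)
    for a in np.arange(.87,1.56,.1):
        if go(a,105,9,150,45,15): break
    go(a,105,40,150,80); go(a,105,45,240,150); go(a-.5,90,60,300,150)
im,W=cloud("top");np.savez("top3.npz",im=im,W=W);cv2.imwrite("pics/top3.png",im[...,::-1])
im,W=cloud("side");cv2.imwrite("pics/side3.png",im[...,::-1])
E
```

```text
[-5.11705882e-02  7.65771181e-01  9.07443852e-01 -4.44089210e-16
  1.46837762e+00 -5.32966915e-01]
0.77 False 10.58 189.7 26.3 189.1 [-1.6 -0.3 -0.8]
0.77 False 11.01 190.3 31.6 223.5 [ 0.6 -0.7  0.5]
0.77 False 11.72 105.4 35.1 221.7 [-0.4  0.7 -0.2]
0.77 False 12.47 105.4 34.5 150.7 [0.1 0.9 0.3]
0.77 False 12.97 104.9 13.7 150.3 [-0.4  0.1 -0.3]
0.87 False 13.47 105.0 9.2 149.9 [ 0.   0.2 -0.9]
0.97 False 13.85 105.0 9.2 150.0 [-0.6 -0.3 -0.2]
1.07 False 14.23 104.9 9.1 150.0 [0.5 0.6 0. ]
1.17 False 14.62 104.9 9.1 149.9 [-0.8  0.8  0.5]
1.27 False 15.0 104.9 9.1 150.0 [-1.  -0.2  0. ]
1.37 False 15.38 104.9 9.0 149.9 [ 0.4 -0.5 -0.3]
1.47 False 15.77 104.9 9.0 150.0 [ 0.2 -0.6 -0.5]
1.47 False 16.3 105.2 40.8 150.3 [ 0.4 -0.1  0.6]
1.47 False 17.05 104.5 45.0 238.8 [ 0.5  0.3 -0.3]
0.97 False 17.84 89.7 60.1 298.3 [ 0.5 -0.2 -0.1]
```

View pics/side3.png

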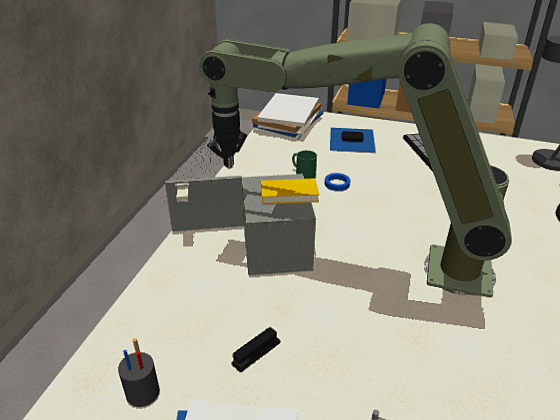

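View pics/top3.png

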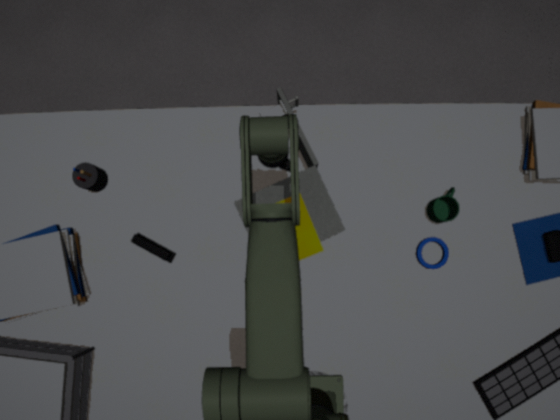

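The door stands wide open: in the side view it runs from (243,178) to (168,180) with the white hook at (182,190), and in the top view from (314,165) to (280,93). The bystanders are where they were. I'll measure the angle and the hook height.

```bash
python3 - <<'E'
from h import *
W=np.load("top3.npz")["W"];Q=W[85:162,270:325].reshape(-1,3);Q=Q[(abs(Q[:,2]-200)<8)]
d=Q[:,:2]-H; Q=Q[(d[:,0]>20)&(d[:,0]<260)&(d[:,1]>-45)]
vx,vy,x,y=cv2.fitLine(Q[:,:2].astype(np.float32),cv2.DIST_HUBER,0,.01,.01).ravel()
a=YAW+np.pi/2-np.arctan2(vy,vx);a=min((a,a-np.pi,a+np.pi),key=lambda t:abs(t-1.4));print("door",len(Q),a)
im,S=cloud("side");out,al=axes(a);d=S[...,:2]-H;r=d@al;s=-(d@out)
m=(im.min(-1)>120)&(abs(r-190)<25)&(s>10)&(s<80)&(S[...,2]>120)&(S[...,2]<215)
print("hook z at s",[(s0,np.round(np.nanpercentile(S[...,2][m&(abs(s-s0)<6)],[10,50,90]),1) if (m&(abs(s-s0)<6)).any() else None) for s0 in (20,32,44,56,68)])
for n,box in dict(book=(270,190,325,265),stapler=(128,228,180,266),tape=(412,232,452,272),mug=(424,190,462,224)).items():
    x0,y0,x1,y1=box;A=np.load("top.npz")["im"][y0:y1,x0:x1].astype(int);B=np.load("top3.npz")["im"][y0:y1,x0:x1].astype(int);print(n,abs(A-B).mean().round(1))
s=sensors.read_state();print(s["t"],s["force"])
E
```

```text
door 346 1.5400734
hook z at s [(20, array([172.4, 174.5, 176.3])), (32, array([174.2, 174.9, 177.8])), (44, array([175.2, 177.1, 177.2])), (56, array([185.8, 187.7, 189. ])), (68, array([186.6, 189.1, 191.8]))]
book 16.0
stapler 4.5
tape 4.6
mug 3.5
17.9917 [ 1.33302459  0.07226703 -0.22101437]
```

The door is at 1.54 rad (may include 1–2° of fit error). The hook arm is level at z≈176 with its tooth at 190, so it has sprung back up. The arm is well clear, so I'm handing in.

```bash
python3 -c "
from plant import ctrl
ctrl.finish_job()"
```

```text
the job is handed in; nothing more can be done
```

The cupboard door is open at about 1.5 rad, and I handed the job in at about 18 s of robot time. I pressed the hook down through the gap with closed fingers and swung the door to about 0.77 rad while holding it. I then lifted off, pushed the inner face near the hinge until the door was about square, and retreated.

**Last checks**
- **Hook release:** with the door still ajar at about 0.25 rad, the hook sank about 13 mm at the pad (roughly 0.4 rad). The press force was about 15 N.
- **Door angle:** it measures 1.54 rad in the top view. The last push was commanded to 1.47, so the two differ by up to 0.07 rad. Both are well above the 1.2 needed.
- **Hook at the end:** it is back up and level at about 176 mm, with its tooth top at about 190 mm.
- **Bystanders:** the stapler, tape and mug patches in the top view are almost unchanged. The book is partly hidden by the arm there, so its position was judged only by eye in the side view.
- **Contact:** the gripper stands about 60 mm from the door and about 100 mm above its top edge, and the force reading is near zero.

**Disagreement with the brief:** the text says the cupboard faces the robot's right (-y). The cameras showed it facing away from the robot (+x), turned +0.41 rad. I followed the cameras, and the given sizes matched to 1–2 mm.

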